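# Slide the guide block round the bent bar of the clog-rounding jig

### The job

Get the rounding jig ready: pick up the bored wooden guide block, thread it over the free end of the bent steel guide bar, and slide it round the bend until it is fully home against the stop collar, then let go and leave it hanging upright there. The bar was bent by hand and the far half lies at an angle nobody has measured, so feel your way, turn the block with the bar and be gentle: never load the bar with more than about 2.5 kg (25 N). Leave everything else on the bench where it is.

Things in the scene. Friction and masses are not known exactly. Their poses are not given: they have to be found in the camera images.
- block_center (a point): centre (half-way up) of the loose pale wooden guide block, standing upright: 40 mm wide (its x), 30 long (its y), 54 tall (its z), about 120 g. A 17 mm round bore, each mouth edged with a thin steel ring, runs right through along its y, alike at both ends; the bore's axis lies 5 mm above this point. A low offcut without a bore stands near; the two may swap places.
- rod_bend (a point): point on the guide bar's axis at the middle of its bend, 110 mm above the bench. The bar is a level round steel rod, 12 mm diameter. z up; y is the bar's tangent here, from the free half to the far half; x points to the outside of the bend. With the block home at the collar, its centre is 111 mm (level distance) from this point, whatever the far half's angle.
- rod_tip (a point): end of the bar's axis at its free end, 110 mm above the bench (its round nose reaches 6 mm beyond). Axes as at rod_bend. The free half (y below 0) is true to shape: a straight leg of 55 mm from here in direction (0.5, 0.866, 0), then 30 degrees of arc of 110 mm radius to rod_bend. The bar is held only at its far end; the free half stands clear of the bench.
- rod_leg (a point): point on the axis of the free straight leg, 33 mm from rod_tip towards the bend, 110 mm above the bench; axes as at rod_bend.
- rod_arc (a point): centre of the bend's arc, level with the bar, 110 mm from rod_bend along -x; axes as at rod_bend. The far half (y above 0) is nominally the free half's mirror image, but is turned as a rigid whole, collar and post included, about the vertical through rod_bend by a hidden angle of up to 0.2 rad either way: different every time, not measured, seen as a slight kink; it does not give way.
- rod: the whole bar; origin on the bench under rod_bend, same axes. Far half before its hidden turn: from rod_bend 30 degrees of arc of 110 mm radius, then a straight leg, direction (-0.5, 0.866, 0); its stop collar (34 mm diameter, 12 thick, near face 70 mm along the leg) is a spring buffer: 1.5 N/mm, 8 mm travel. At 100 mm a 28 mm post, 12 mm higher than the bar's axis, on a 70 mm foot.
- clog_a: a wooden clog 255 mm long and 95 mm wide, lying on its sole to the robot's left; origin under its middle, x towards the toe. Leave alone.
- clog_b: a second such clog, to the robot's left. Leave alone.
- offcut: low plain wooden offcut without a bore, 56 x 36 x 26 mm, origin at the centre of its underside. Leave alone.
- mallet: hammer lying beyond the bar, along its x. Leave alone.
- gouge: screwdriver-like hand tool lying on the bench near the robot, along its x. Leave alone.
- wax: glass jar with lid, 64 mm across, 70 mm tall, origin at its underside. Leave alone.
- dowel: short upright wooden dowel, 32 mm across, 50 mm tall, origin at its underside. Leave alone.

How it is judged:
By the outcome, as a careful person would: the job done as asked, in the order asked, and still so for the second after the job is handed in, with the robot touching nothing.
It also fails if it takes over 72 s, if anything falls off the work surface, if the arm or the gripper's body presses on something with over 40 N, if the wrist force passes 120 N, or if a joint passes its speed limit or range.

### The arm

A 6-joint arm with a two-finger parallel gripper is mounted at the origin on the work surface. World frame = base frame: x ahead of the robot, y to its left, z up, the work surface at z = 0. Lengths are in m, angles in rad, forces in N, time in s.
With the tool pointing down it reaches from about 0.325 to 0.775 m from the base axis. Payload 5.5 kg.
Tool frame: the origin (TCP) lies between the finger pads; the fingertips stand r.tip_extent ahead of it and the grasp point (between the pads) is the TCP (r.tip_extent is the distance from the TCP to the fingertips, in m); y points along the fingers, z is the direction in which the jaws open and shut, and the axes are right-handed (so a half turn about y gives the same grasp; the last joint's range is limited). The gripper opens to 88 mm and grips with 3 to 60 N. Pads are 20 mm wide; open, the fingers measure 115 mm over their backs; the gripper's body (75 mm by 178 mm) begins 61 mm behind the grasp point.
Start: joints at [1.185, 0.091, 1.231, -0, 1.82, -0.057], TCP at [0.194, 0.568, 0.205] pointing down, gripper open.
Joint ranges: [-2.87, 2.87], [-0.86, 2.18], [0.17, 2.46], [-1.51, 4.65], [0.06, 2.69], [-2.65, 2.65]. Speed limits (rad/s): [2.57, 2.57, 3.01, 3.14, 3.14, 3.14].

### API

Orientations are given as a unit quaternion [x, y, z, w].
In Python, from plant import readout, imaging, order, spotter, r gives the robot as it stands.
- The arm moves only by the shell command python3 -m pendant 'ROWS' [FORCE]. ROWS is JSON, a list that holds one entry, the list of rows, each a list of 5 numbers: the shift along the world's x, y, z in m, then the turn about the world's z in degrees, then the opening, from 0 (shut) to 1 (fully open). A call has 1 to 10 rows; each row shifts and turns the commanded pose from where the row before left it; what a row does not reach is not made up. A row lasts 1/8 s, in which the tool goes at most 62.5 mm and 10.7 degrees, less where a joint would pass 70% of its speed; a pose out of reach is approached as far as the arm can. A call is refused whole if a number of a shift passes 0.0625 or a number of a turn 10.7, either way. A call with a gripper value outside its range is refused whole. The fingers move at their own pace and stop on an object; FORCE is the grip in N (left out, the last holds). Time passes only in rows, so rows that do not move let the fingers close. It gives the time, the measured TCP pose, the force and the opening at its end, in the units of the state.
- readout.read_state(): the state, without advancing time (a new reading comes with each control period).
- imaging.read_camera(name): name is "scene" or "top" or "wrist"; returns a dict with "image" (384x512x3 uint8, red, green, blue), "z_map" (384x512 float32, m along the optical axis (not along the pixel's ray), 0 where there is no reading), "camera_matrix" (3x3 intrinsics, pixels), "rvec" (rotation vector, rad) and "tvec" (3), from world to camera coordinates, as OpenCV has them. Camera axes: x right, y down, z forward; pixel columns grow to the right and rows downward; lengths in m; the calibration is good to about 2 mm. A picture is of the moment at which its call begins.
- order.close_job(): hands the job in, once; it reports no verdict.
Trained networks look in a picture, given as the dict that the camera call returned (one of the last four; its "shot" number tells which), for a name from the list of things; names that differ only in an ending like _2 or _b are one class to them, and where a whole thing is asked for, a point or a joint stands for the part that bears it (a point fixed in the world has none). Each returns a list of dicts, best first, with "conf" (0 to 1); they miss things now and then, are a little off and sometimes report something else, mostly with a low value. They report only what shows in the picture. A call takes as long as a camera call.
- spotter.cut_out(picture, thing): "pixels" (384x512 bool, what is visible of it) and "bbox" ([left, top, right, bottom] in pixels, round what is visible of it).
The state is a dict: "time_s": time; "joints": joint angles; "dq": joint speeds; "tau": joint torques, N m; "position": TCP position; "tcp_rot": TCP orientation; "contact_force": force on the tool from outside, world axes, zero at the start; "moment": the same for the moment, N m; "grip_width": opening from 0.0 (shut) to 1.0 (fully open).
Only numpy, scipy, OpenCV 4.12 (cv2) and the standard library are available. Lean on these libraries where they do the work, as an engineer would, in place of code of your own. Each camera call takes 0.05 s, during which the arm holds its last target.

## Working session

There is one attempt and no reset: what is moved stays moved. The work goes in short steps, Python scripts to look and compute and a shell command to move; the robot and the scene stay as the last step left them, time stands still between calls to the robot, and variables do not carry over. Pictures are saved under pics/ and viewed, and the job is handed in when it is done.

```bash
ls; mkdir -p pics; cat > h.py <<'E'
import numpy as np, cv2
from plant import readout, imaging, order, spotter, r
def save(p,n,crop=None,scale=1):
    im=p["image"][:,:,::-1].copy()
    if crop: l,t,rr,b=crop; im=im[t:b,l:rr]
    if scale!=1: im=cv2.resize(im,None,fx=scale,fy=scale,interpolation=cv2.INTER_NEAREST)
    cv2.imwrite("pics/"+n+".png",im)
def world(p):
    K=p["camera_matrix"];R=cv2.Rodrigues(np.array(p["rvec"],float))[0];t=np.array(p["tvec"],float).ravel()
    z=p["z_map"].astype(float);v,u=np.mgrid[:z.shape[0],:z.shape[1]]
    c=np.stack([(u-K[0][2])/K[0][0]*z,(v-K[1][2])/K[1][1]*z,z],-1)
    w=(c-t)@R
    w[z==0]=np.nan
    return w
E
python3 - <<'E'
from h import *
import pickle
s=readout.read_state();print(s, r.tip_extent)
for n in ["top","scene","wrist"]:
    p=imaging.read_camera(n);save(p,n+"0");pickle.dump(p,open(n+"0.pkl","wb"))
    w=world(p)
    for t in ["block_center","rod","offcut","clog_a","wax","dowel","mallet","gouge"]:
        for d in spotter.cut_out(p,t)[:2]:
            m=d["pixels"]; q=w[m]; q=q[~np.isnan(q[:,0])]
            print(n,t,round(d["conf"],2),np.array(d["bbox"]).round(),np.round(np.median(q,0),3) if len(q) else None, np.round(np.percentile(q,98,axis=0),3) if len(q) else None,np.round(np.percentile(q,2,axis=0),3) if len(q) else None)
E
```

```text
pics
{'time_s': 0.0, 'joints': array([ 1.18528194e+00,  9.18232155e-02,  1.23187975e+00,  1.25986135e-05,
        1.81977193e+00, -5.67004848e-02]), 'dq': array([ 2.56648049e-04, -1.04604609e-03, -3.91749394e-05, -3.20724866e-04,
        6.86106611e-04, -4.41289363e-05]), 'tau': array([-1.41626115e-03, -4.46472287e+01, -4.06439531e+01,  6.97382237e-02,
        2.99413421e-02, -1.43480133e-04]), 'position': array([0.1936282 , 0.56755596, 0.2036317 ]), 'tcp_rot': array([ 0.69822006, -0.11587929,  0.11557897, -0.69692341]), 'contact_force': array([-0.0643408 , -0.39467386, -0.77317908]), 'moment': array([-0.05302279, -0.0260771 ,  0.02114169]), 'grip_width': 1.0008146232902981} 0.019
top block_center 0.85 [380. 237. 403. 256.] [ 0.444 -0.292  0.052] [ 0.465 -0.275  0.056] [ 0.423 -0.314  0.011]
top rod 0.88 [193. 181. 298. 214.] [0.575 0.198 0.112] [0.609 0.258 0.125] [ 0.533 -0.015  0.008]
top offcut 0.67 [375. 182. 392. 205.] [ 0.599 -0.289  0.025] [ 0.626 -0.273  0.029] [ 0.573 -0.311  0.004]
top clog_a 0.71 [ 79. 179. 125. 280.] [0.472 0.492 0.087] [0.6   0.54  0.096] [0.364 0.46  0
[... 1282 characters left out ...]
296.] [ 0.736 -0.147  0.068] [ 0.755 -0.119  0.073] [ 0.699 -0.176  0.004]
scene dowel 0.76 [152. 187. 168. 204.] [ 0.485 -0.129  0.041] [ 0.494 -0.114  0.053] [ 0.425 -0.145 -0.001]
scene dowel 0.6 [ 95. 241. 120. 269.] [ 0.609 -0.294  0.026] [ 0.632 -0.275  0.03 ] [ 0.577 -0.314  0.002]
scene mallet 0.56 [268. 206. 312. 302.] [0.729 0.154 0.023] [0.876 0.212 0.028] [ 0.626  0.132 -0.001]
scene gouge 0.61 [190. 143. 207. 202.] [ 0.478 -0.021  0.023] [ 0.52  -0.007  0.028] [ 0.413 -0.033  0.012]
wrist clog_a 0.77 [120. 359. 199. 383.] [0.361 0.406 0.07 ] [0.42  0.425 0.084] [0.35  0.361 0.014]
wrist clog_a 0.77 [228. 307. 304. 384.] [0.381 0.523 0.091] [0.428 0.551 0.094] [0.355 0.482 0.003]
```

```bash
python3 - <<'E'
from h import *
import pickle
p=pickle.load(open("top0.pkl","rb"));save(p,"topz",(170,120,420,300),3)
p=pickle.load(open("scene0.pkl","rb"));save(p,"scenez",(70,120,330,310),3)
E
```

```text
(no output)
```

View pics/topz.png

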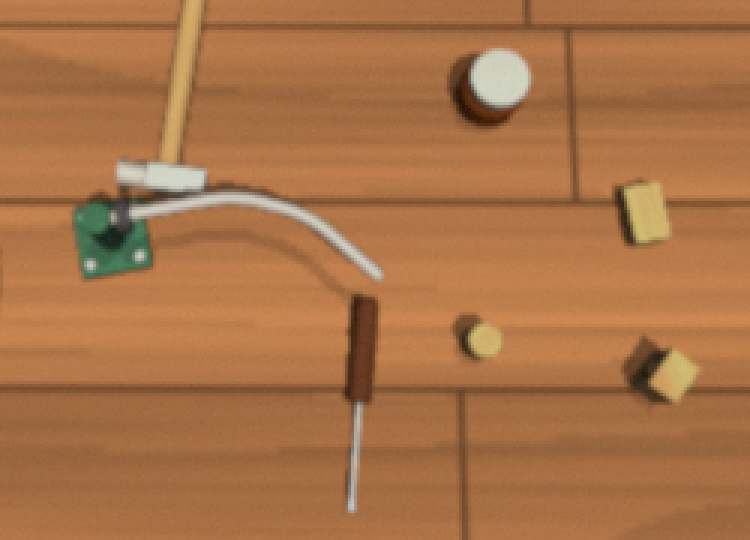

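View pics/scenez.png

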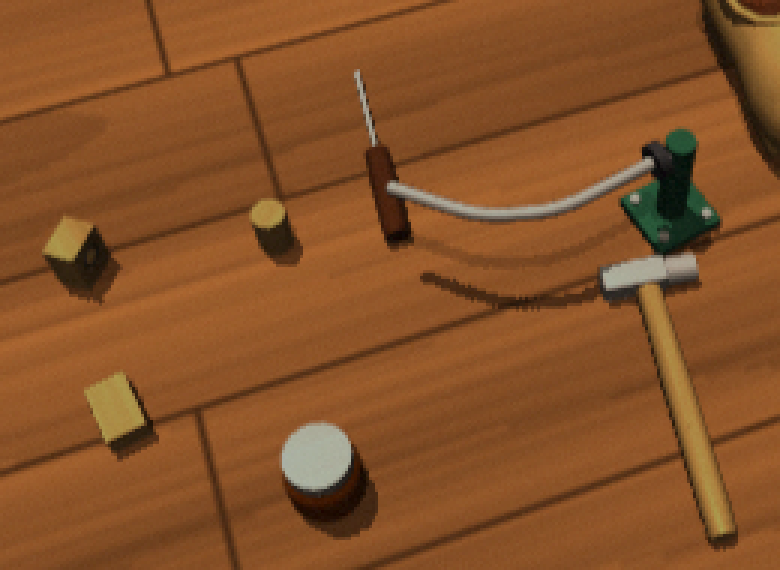

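The top view shows the bar with its free end at about (380,277) in the crop, with its post at (97,220). The bored block is at (673,376), yawed, and the offcut is at (645,212). The gouge handle lies under the free tip. Next I'll fit the bar model and the block yaw.

```bash
cat > fit.py <<'E'
from h import *
from scipy.optimize import least_squares
from scipy.spatial import cKDTree
def curve(k,n=400):
    # in rod_bend axes; returns free pts, far pts (axis, up to collar)
    R=.11
    a=np.linspace(0,np.pi/6,150)
    arc=np.c_[-R+R*np.cos(a),R*np.sin(a)]
    e=arc[-1];L=np.linspace(0,.1,180)[1:,None]
    far=np.r_[arc,e+L*np.array([-.5,.866])]
    fr=np.r_[arc,e+np.linspace(0,.061,110)[1:,None]*np.array([-.5,.866])]*[1,-1]
    c,s=np.cos(k),np.sin(k)
    return fr, far@np.array([[c,s],[-s,c]])
def place(q,x,y,th):
    c,s=np.cos(th),np.sin(th); return q@np.array([[c,s],[-s,c]])+[x,y]
def fit(P,x0):
    # P axis xy points (with +-6mm spread across top surface)
    def res(v):
        fr,far=curve(v[3]);C=place(np.r_[fr,far],*v[:3])
        d,i=cKDTree(C).query(P)
        d2,_=cKDTree(P).query(place(fr[-1:],*v[:3]))
        return np.r_[d, d2*5]
    return least_squares(res,x0,loss="soft_l1",f_scale=.004,diff_step=1e-4,x_scale=[.01,.01,.1,.1])
E
python3 - <<'E'
from fit import *
import pickle
for n in ["top","scene"]:
    p=pickle.load(open(n+"0.pkl","rb"));w=world(p)
    m=(w[...,2]>.104)&(w[...,2]<.119)&(w[...,0]>.5)&(w[...,0]<.64)&(w[...,1]>-.04)&(w[...,1]<.205)
    P=w[m][:,:2];print(n,len(P),P.min(0),P.max(0), w[m][:,2].max())
    f=fit(P,[.6,.13,0,0]);print(f.x,np.sqrt(np.mean(f.fun**2)))
    th=f.x[2];fr,far=curve(f.x[3]);print("tip",place(fr[-1:],*f.x[:3]),"far",place(far[-1:],*f.x[:3]))
    # block
    m=(w[...,2]>.047)&(w[...,2]<.06)&(abs(w[...,0]-.445)<.04)&(abs(w[...,1]+.292)<.04)
    B=w[m];print(cv2.minAreaRect(B[:,:2].astype(np.float32)*1000),B.mean(0),len(B))
E
```

```text
top 434 [ 0.52423177 -0.0256639 ] [0.60215044 0.20365607] 0.11878460156403273
[ 0.59144015  0.07761692 -0.16824027 -0.12943426] 0.0041866226383268975
tip [[ 0.52878643 -0.02111182]] far [[0.57108098 0.23197679]]
((443.5569152832031, -297.027587890625), (30.71982192993164, 41.36846923828125), 51.354793548583984) [ 0.44343675 -0.29618055  0.05319078] 179
scene 445 [ 0.5248329  -0.02778776] [0.60448886 0.20362847] 0.11898537892500068
[ 0.59469128  0.0707282  -0.18402296 -0.14596117] 0.004187939765250045
tip [[ 0.53048722 -0.02699943]] far [[0.57932917 0.22566519]]
((445.6658630371094, -299.30999755859375), (32.06272506713867, 41.56991958618164), 51.595760345458984) [ 0.44683305 -0.29906332  0.05339829] 180
```

```bash
python3 - <<'E'
from h import *
from scipy.spatial.transform import Rotation as R
s=readout.read_state();M=R.from_quat(s["tcp_rot"]).as_matrix();print(M.round(3));print("jaw ang",np.degrees(np.arctan2(M[1,2],M[0,2])))
E
```

```text
[[ 0.946  0.     0.323]
 [-0.323 -0.     0.946]
 [ 0.    -1.    -0.   ]]
jaw ang 71.16151199536077
```

View pics/wrist0.png

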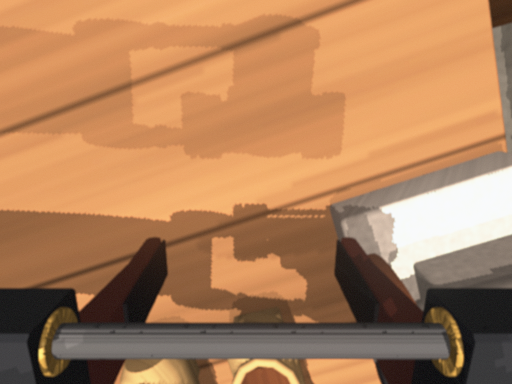

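```bash
python3 - <<'E'
from h import *
import pickle
p=pickle.load(open("wrist0.pkl","rb"));Rm=cv2.Rodrigues(p["rvec"])[0];t=np.array(p["tvec"]).ravel()
print("cam",-Rm.T@t,"axis",Rm[2],"right",Rm[0]);print(p["camera_matrix"]);w=world(p);print(w[10,256],w[150,256])
E
python3 -m pendant '[[[0.038,-0.036,0.01,-10,1],[0.038,-0.036,0.01,-10,1],[0.038,-0.036,0.01,-10,1],[0.038,-0.036,0.01,-10,1],[0.038,-0.036,0.01,-10,1],[0.038,-0.036,0.01,-10,1],[0.016,-0.05,0.01,-10,1],[0.016,-0.05,0,-10,1]]]' 10
```

```text
cam [0.11795564 0.5951597  0.38411845] axis [ 0.27343539 -0.09403914 -0.95728247] right [ 3.23392776e-01  9.46264641e-01 -5.83826587e-04]
[[342.13604248   0.         250.59286699]
 [  0.         342.13604248 200.85083625]
 [  0.           0.           1.        ]]
[ 0.03989088  0.62735043 -0.00092977] [ 0.17338841  0.58241091 -0.00118865]
time_s: 2.35
position: [0.4546, 0.2504, 0.2756]
tcp_rot: [0.458, -0.538, 0.539, -0.459]
contact_force: [1.6, 0.1, 0.1]
grip_width: 0.997
```

```bash
python3 -m pendant '[[[0.02,-0.05,0,-10,1],[0.02,-0.05,0,-10,1],[0.02,-0.05,0,-10,1],[0.02,-0.05,0,0,1],[0,0,0,0,1],[0,0,0,0,1]]]'
python3 - <<'E'
from fit import *
import pickle
print(readout.read_state()["position"])
p=imaging.read_camera("wrist");save(p,"wrist1",None,1.5);pickle.dump(p,open("wrist1.pkl","wb"))
w=world(p)
m=(w[...,2]>.104)&(w[...,2]<.122)&(w[...,0]>.5)&(w[...,0]<.64)&(w[...,1]>-.04)&(w[...,1]<.205)
P=w[m][:,:2];print(len(P),P.min(0),P.max(0), w[m][:,2].max())
f=fit(P,[.593,.073,-.17,-.13]);print(f.x,np.sqrt(np.mean(f.fun**2)))
fr,far=curve(f.x[3]);print("tip",place(fr[-1:],*f.x[:3]),"far",place(far[-1:],*f.x[:3]))
E
```

```text
time_s: 3.1
position: [0.5336, 0.0522, 0.2748]
tcp_rot: [-0.305, 0.638, -0.638, 0.305]
contact_force: [1.0, 0.2, -0.4]
grip_width: 1.001
[0.53362988 0.05221465 0.27476699]
3369 [ 0.52372501 -0.02501892] [0.60271501 0.20497024] 0.12186085205802136
[ 0.59105825  0.07462957 -0.19424021 -0.12798939] 0.0046080956471340525
tip [[ 0.52585905 -0.02243698]] far [[0.57449515 0.22944278]]
```

View pics/wrist1.png

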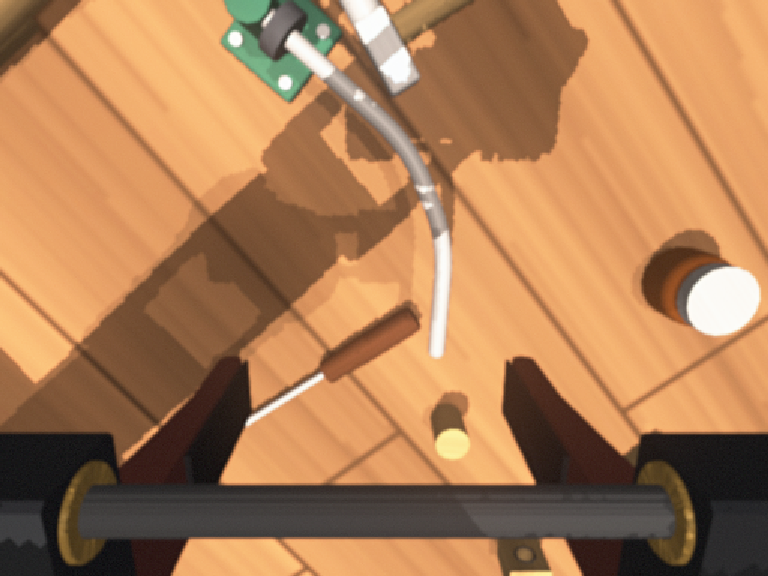

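```bash
cat > rod.py <<'E'
from fit import *
import pickle,sys
def rodpts(p,zlo=.108,ymax=.185):
    w=world(p)
    m=(w[...,2]>zlo)&(w[...,2]<.122)&(w[...,0]>.5)&(w[...,0]<.64)&(w[...,1]>-.04)&(w[...,1]<ymax)
    return w[m]
if __name__=="__main__":
  for n in ["top0","scene0","wrist1"]:
    p=pickle.load(open(n+".pkl","rb"))
    for zlo in [.104,.11,.113]:
        P=rodpts(p,zlo)
        f=fit(P[:,:2],[.593,.073,-.17,-.13]);fr,far=curve(f.x[3])
        tip=place(fr[-1:],*f.x[:3])[0]
        L=P[np.linalg.norm(P[:,:2]-tip,axis=1)<.055][:,:2];c=L.mean(0);d=np.linalg.svd(L-c,full_matrices=False)[2][0];
        a=np.degrees(np.arctan2(d[1],d[0]))%180
        Q=P[P[:,1]>.13][:,:2];d2=np.linalg.svd(Q-Q.mean(0),full_matrices=False)[2][0]
        print(n,zlo,len(P),f.x.round(4),np.sqrt(np.mean(f.fun**2)).round(4),"nose",tip.round(4),"leg model",(60+np.degrees(f.x[2])).round(1),"pca",a.round(1),"c",c.round(4),"far model",(120+np.degrees(f.x[2]+f.x[3])).round(1),"pca",(np.degrees(np.arctan2(d2[1],d2[0]))%180).round(1),"zmed",np.median(P[:,2]).round(4))
E
python3 rod.py
```

```text
top0 0.104 399 [ 0.5907  0.0748 -0.1832 -0.1334] 0.0035 nose [ 0.5265 -0.023 ] leg model 49.5 pca 48.8 c [ 0.5441 -0.0026] far model 101.9 pca 101.5 zmed 0.1143
top0 0.11 378 [ 0.5908  0.0747 -0.1834 -0.1331] 0.0034 nose [ 0.5267 -0.0231] leg model 49.5 pca 48.9 c [ 0.5442 -0.0028] far model 101.9 pca 102.4 zmed 0.1144
top0 0.113 284 [ 0.5909  0.0747 -0.1837 -0.1333] 0.0028 nose [ 0.5267 -0.0231] leg model 49.5 pca 48.4 c [ 0.5445 -0.0025] far model 101.8 pca 100.1 zmed 0.1151
scene0 0.104 415 [ 0.5949  0.0708 -0.1858 -0.1345] 0.0032 nose [ 0.5306 -0.0268] leg model 49.4 pca 48.9 c [ 0.5479 -0.0059] far model 101.6 pca 101.2 zmed 0.1146
scene0 0.11 388 [ 0.5949  0.071  -0.186  -0.1309] 0.0032 nose [ 0.5305 -0.0266] leg model 49.3 pca 48.6 c [ 0.548  -0.0055] far model 101.8 pca 101.3 zmed 0.1147
scene0 0.113 286 [ 0.5951  0.0735 -0.1817 -0.1175] 0.003 nose [ 0.5311 -0.0243] leg model 49.6 pca 48.4 c [ 0.5487 -0.0039] far model 102.9 pca 102.6 zmed 0.1153
wrist1 0.104 2905 [ 0.5908  0.0739 -0.1969 -0.1322] 0.0034 nose [ 0.5253 -0.023 ] leg model 48.7 pca 48.6 c [ 0.5442 -0.0015] far model 101.1 pca 101.1 zmed 0.1143
wrist1 0.11 2854 [ 0.5907  0.0736 -0.1973 -0.1336] 0.0034 nose [ 0.5252 -0.0232] leg model 48.7 pca 48.7 c [ 0.5443 -0.0016] far model 101.0 pca 101.0 zmed 0.1144
wrist1 0.113 2260 [ 0.5908  0.0735 -0.1954 -0.135 ] 0.0027 nose [ 0.5255 -0.0235] leg model 48.8 pca 48.4 c [ 0.545  -0.0013] far model 101.1 pca 101.1 zmed 0.1147
```

```bash
python3 -m pendant '[[[-0.013,-0.05,0,0,1],[-0.013,-0.05,0,0,1],[-0.013,-0.05,0,0,1],[-0.013,-0.05,0,0,1],[-0.013,-0.05,0,0,1],[-0.013,-0.05,0,0,1],[-0.012,-0.049,0,0,1],[0,0,0,0,1],[0,0,0,0,1]]]'
python3 - <<'E'
from fit import *
import pickle
from scipy.spatial.transform import Rotation as R
s=readout.read_state();M=R.from_quat(s["tcp_rot"]).as_matrix();print(s["position"],"jaw",np.degrees(np.arctan2(M[1,2],M[0,2])),s["contact_force"],s["joints"].round(2))
p=imaging.read_camera("wrist");save(p,"wrist2",None,1.5);pickle.dump(p,open("wrist2.pkl","wb"))
w=world(p)
m=(w[...,2]>.048)&(w[...,2]<.06)&(abs(w[...,0]-.445)<.035)&(abs(w[...,1]+.295)<.035)
B=w[m];print(cv2.minAreaRect(B[:,:2].astype(np.float32)*1000),np.median(B,0),len(B))
E
```

```text
time_s: 4.28
position: [0.4444, -0.2957, 0.275]
tcp_rot: [-0.306, 0.638, -0.637, 0.306]
contact_force: [-0.3, 0.4, 0.0]
grip_width: 0.998
[ 0.44436527 -0.29573753  0.2749674 ] jaw -38.74746024144302 [-0.25371967  0.423307    0.00891898] [-0.65 -0.06  1.26  0.    1.94  0.03]
((443.58123779296875, -296.2793273925781), (30.195730209350586, 39.709693908691406), 51.44486999511719) [ 0.44396705 -0.29602252  0.0533257 ] 876
```

View pics/wrist2.png

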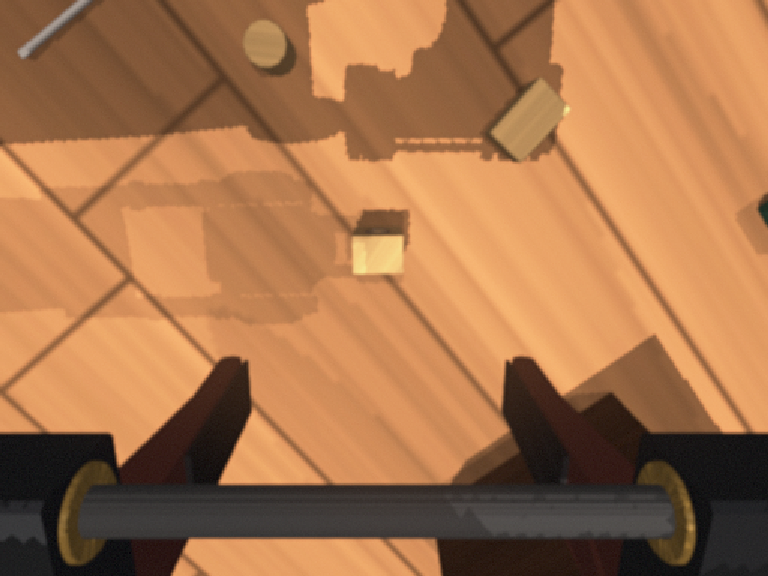

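The block is at (378,255) in the picture, square to the jaws and midway between them, with its bore facing the camera side. Next I descend and grip.

```bash
python3 -m pendant '[[[0,0,-0.055,0,1],[0,0,-0.055,0,1],[0,0,-0.055,0,1],[0,0,-0.055,0,1],[0,0,-0.023,0,1],[0,0,0,0,1],[0,0,0,0,0.4],[0,0,0,0,0.35],[0,0,0,0,0.35],[0,0,0,0,0.35]]]' 20
python3 -c "
from h import *
s=readout.read_state();print(s['position'],s['contact_force'],s['grip_width'])"
```

```text
time_s: 5.58
position: [0.444, -0.2974, 0.0324]
tcp_rot: [0.305, -0.638, 0.638, -0.305]
contact_force: [0.4, 0.4, 0.8]
grip_width: 0.583
[ 0.44400589 -0.29737376  0.03236097] [0.38944361 0.39698469 0.82933259] 0.58338383940002
```

```bash
python3 -m pendant '[[[0,0,0,0,0.3],[0,0,0,0,0.3],[0,0,0,0,0.3],[0,0,0,0,0.3],[0,0,0,0,0.3]]]' 20
python3 -c "
from h import *
s=readout.read_state();print(s['position'],s['contact_force'],s['grip_width'])"
```

```text
time_s: 6.2
position: [0.4438, -0.2972, 0.0319]
tcp_rot: [0.305, -0.638, 0.638, -0.305]
contact_force: [0.4, -1.0, 0.3]
grip_width: 0.454
[ 0.44380261 -0.29722638  0.03185088] [ 0.41904025 -0.97867869  0.3174451 ] 0.4539266253809688
```

```bash
python3 -m pendant '[[[0,0,0.02,0,0.3],[0,0,0.058,0,0.3],[0.0103,0.042,0,-1,0.3],[0.0103,0.042,0,-1,0.3],[0.0103,0.042,0,-0.5,0.3],[0.0103,0.042,0,0,0.3],[0.0103,0.042,0,0,0.3],[0.0103,0.042,0,0,0.3],[0,0,0,0,0.3],[0,0,0,0,0.3]]]' 20
cat > look.py <<'E'
from rod import *
from scipy.spatial.transform import Rotation as R
s=readout.read_state();M=R.from_quat(s["tcp_rot"]).as_matrix();print(s["position"].round(4),"jaw",np.degrees(np.arctan2(M[1,2],M[0,2])).round(2),s["contact_force"].round(2),s["moment"].round(2),s["grip_width"],s["time_s"])
for n in sys.argv[2:]:
    p=imaging.read_camera(n);save(p,n+sys.argv[1],None,1.5);pickle.dump(p,open(n+sys.argv[1]+".pkl","wb"))
E
python3 look.py 3 wrist scene
```

```text
time_s: 7.45
position: [0.5056, -0.0454, 0.1105]
tcp_rot: [0.291, -0.644, 0.644, -0.292]
contact_force: [-1.3, -0.1, -0.6]
grip_width: 0.454
[ 0.5056 -0.0454  0.1105] jaw -41.31 [-1.25 -0.1  -0.63] [-0.05  0.1   0.  ] 0.453599796652808 7.45
```

View pics/wrist3.png

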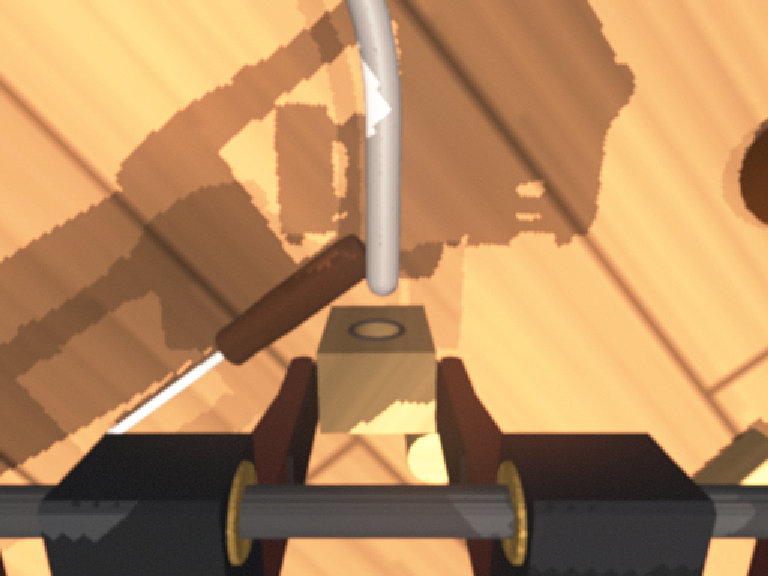

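View pics/scene3.png

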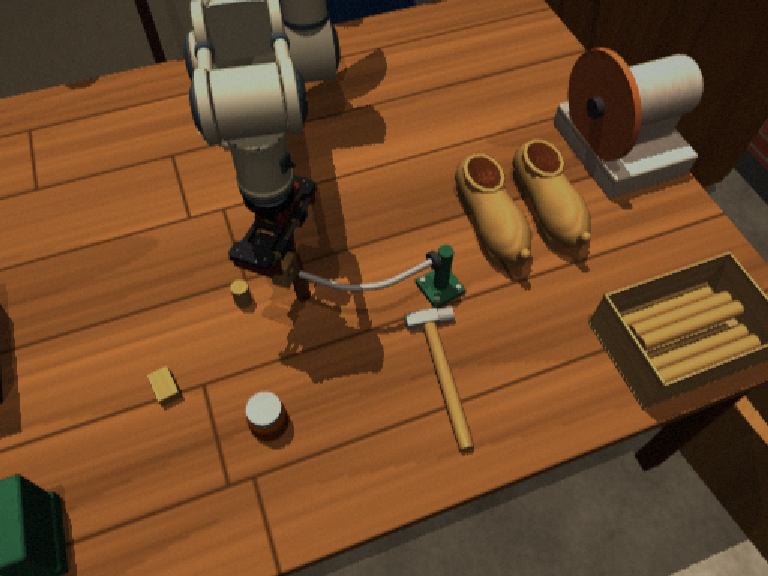

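```bash
cat > rel.py <<'E'
from rod import *
from scipy.spatial.transform import Rotation as R
p=pickle.load(open(sys.argv[1]+".pkl","rb"))
s=readout.read_state();M=R.from_quat(s["tcp_rot"]).as_matrix()
j=M[:2,2]/np.linalg.norm(M[:2,2]);b=np.array([-j[1],j[0]])
w=world(p);q=w[...,:2]-s["position"][:2];J=q@j*1000;B=q@b*1000;Z=w[...,2]*1000
m=(Z>126)&(Z<137)&(abs(J)<26)&(abs(B)<20);print("block top: jaw edges",np.percentile(J[m],[1,99]).round(1),"bore edges",np.percentile(B[m],[1,99]).round(1),"z",np.median(Z[m]).round(1),m.sum())
for lo in range(16,80,6):
    m=(Z>100)&(Z<122)&(abs(J)<25)&(B>lo)&(B<lo+6)
    if m.sum()>10: print("rod",lo,"J mid",(np.percentile(J[m],[2,98]).mean()).round(2),np.percentile(J[m],[2,98]).round(1),"top z",np.percentile(Z[m],95).round(1),m.sum())
E
python3 rel.py wrist3
```

```text
block top: jaw edges [-23.2  22.5] bore edges [-13.8  16.2] z 132.1 4797
rod 16 J mid 2.75 [-12.1  17.6] top z 121.1 342
rod 28 J mid 0.23 [-4.9  5.3] top z 115.7 104
rod 34 J mid 0.21 [-5.4  5.8] top z 115.9 238
rod 40 J mid 0.18 [-5.4  5.8] top z 116.0 248
rod 46 J mid 0.15 [-5.4  5.7] top z 116.0 249
rod 52 J mid 0.35 [-5.3  6. ] top z 115.8 264
rod 58 J mid 0.39 [-5.3  6.1] top z 116.0 274
rod 64 J mid 0.34 [-5.3  6. ] top z 116.0 276
rod 70 J mid 0.3 [-5.3  5.9] top z 116.0 292
rod 76 J mid 0.27 [-5.2  5.8] top z 115.9 277
```

```bash
python3 - <<'E'
import sys; sys.argv=["","wrist3"]
exec(open("rel.py").read().split("m=(Z>126)")[0])
im=p["image"].astype(int)
for row in [240,255,270]:
    print(row,[(c,round(J[row,c],1),round(Z[row,c]),im[row,c].sum()) for c in list(range(208,216))+list(range(286,296))])
for row in [214,219,223]:
    print(row,[(c,round(J[row,c],1),round(Z[row,c]),im[row,c].sum()) for c in list(range(226,240))+list(range(262,276))])
for row in [170,185]:
    print(row,[(c,round(J[row,c],1),round(Z[row,c])) for c in list(range(241,248))+list(range(262,270))])
save(p,"w3z",(200,170,305,300),6)
E
```

```text
240 [(208, np.float64(-23.2), 132, np.int64(301)), (209, np.float64(-23.1), 128, np.int64(330)), (210, np.float64(-22.6), 129, np.int64(335)), (211, np.float64(-21.6), 132, np.int64(353)), (212, np.float64(-21.2), 132, np.int64(363)), (213, np.float64(-20.7), 132, np.int64(369)), (214, np.float64(-20.2), 131, np.int64(369)), (215, np.float64(-19.7), 132, np.int64(364)), (286, np.float64(15.8), 132, np.int64(416)), (287, np.float64(16.2), 133, np.int64(424)), (288, np.float64(16.7), 133, np.int64(425)), (289, np.float64(17.2), 133, np.int64(412)), (290, np.float64(17.9), 131, np.int64(383)), (291, np.float64(18.7), 129, np.int64(396)), (292, np.float64(19.3), 128, np.int64(430)), (293, np.float64(19.4), 131, np.int64(384)), (294, np.float64(19.7), 133, np.int64(279)), (295, np.float64(20.2), 133, np.int64(205))]
255 [(208, np.float64(-21.7), 145, np.int64(126)), (209, np.float64(-21.6), 142, np.int64(112)), (210, np.float64(-21.8), 137, np.int64(137)), (211, np.float64(-21.8), 133, np.int64(222)), (212, np.float64(-21.4), 132, np.int64(318)), (213, np.float64(-20.8), 133, np.int64(353
[... 5351 characters left out ...]
7, np.float64(-3.8), 115), (262, np.float64(4.1), 113), (263, np.float64(4.6), 113), (264, np.float64(5.2), 113), (265, np.float64(5.7), 112), (266, np.float64(11.6), -1), (267, np.float64(12.5), -1), (268, np.float64(13.4), -2), (269, np.float64(14.2), -1)]
185 [(241, np.float64(-9.6), 18), (242, np.float64(-8.7), 19), (243, np.float64(-8.3), 0), (244, np.float64(-5.4), 112), (245, np.float64(-4.9), 111), (246, np.float64(-4.3), 113), (247, np.float64(-3.8), 114), (262, np.float64(4.1), 115), (263, np.float64(4.7), 113), (264, np.float64(5.3), 112), (265, np.float64(5.8), 112), (266, np.float64(11.7), 0), (267, np.float64(12.7), -1), (268, np.float64(13.6), -1), (269, np.float64(14.4), -1)]
```

View pics/w3z.png

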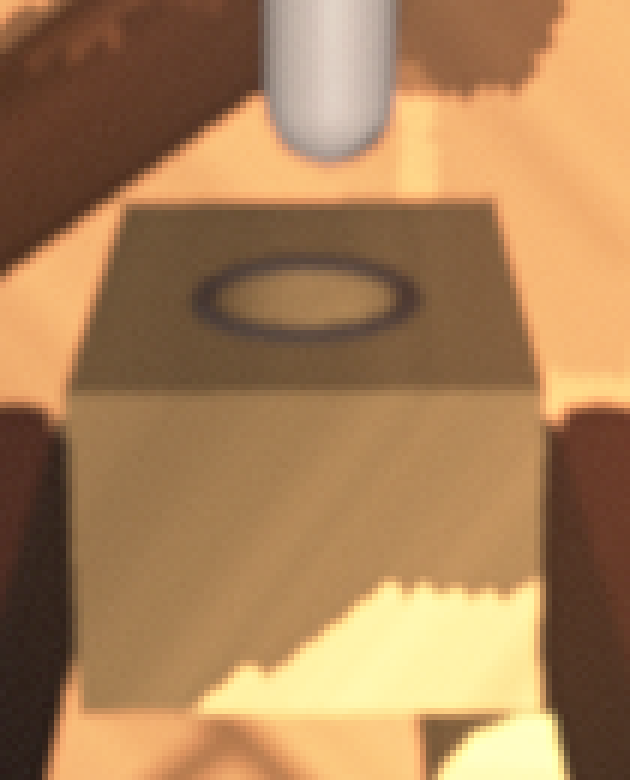

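The ring's middle is 2.1 mm towards −jaw compared with the bar, consistent with the block edges (mid −1.95 mm against the bar's +0.2 mm). So the wrist camera carries a lateral bias of about 2 mm. I'll correct for it and plan the path.

```bash
cat > plan.py <<'E'
from fit import *
import sys
from scipy.spatial.transform import Rotation as R
BX,BY,TH,K=.5923,.0725,-.196,-.134
try: exec(open("model.txt").read())
except FileNotFoundError: pass
AL=.001
def axis():
    fr,far=curve(K)
    tip=fr[:-1][::-1]; # nose..bend
    C=np.r_[fr[::-1],far[1:]]
    d=(C[1]-C[0])/np.linalg.norm(C[1]-C[0]); C=np.r_[C[0]+np.linspace(-.08,-.0005,160)[:,None]*d,C]
    C=place(C,BX,BY,TH)
    s=np.r_[0,np.cumsum(np.linalg.norm(np.diff(C,axis=0),axis=1))]
    return C,s-.08-.006  # s=0 at tip axis end (nose at -6mm)
C,S=axis()
def pose(s):
    g=s+np.linspace(-.015,.015,41)
    P=np.c_[np.interp(g,S,C[:,0]),np.interp(g,S,C[:,1])]
    if g[0]>S[-1]: raise ValueError
    m=P.mean(0);d=np.linalg.svd(P-m)[2][0];d=d*np.sign(d@(P[-1]-P[0]))
    return m-AL*d,np.degrees(np.arctan2(d[1],d[0]))
def nearest(xy):
    ss=np.arange(-.06,.235,.0005);return ss[np.argmin([np.linalg.norm(pose(s)[0]-xy) for s in ss])]
if __name__=="__main__":
    s=readout.read_state();M=R.from_quat(s["tcp_rot"]).as_matrix();h=np.degrees(np.arctan2(M[1,2],M[0,2]))+90
    p=s["position"];s0=nearest(p[:2]);q,h0=pose(s0);n=np.array([-np.sin(np.radians(h0)),np.cos(np.radians(h0))]);t=np.array([n[1],-n[0]])
    f=s["contact_force"];mo=s["moment"]
    print("t",s["time_s"].__round__(2),"pos",p.round(4),"s",round(s0,4),"lat(mm,left)",(((p[:2]-q)@n)*1000).round(2),"head",h.round(2),"want",round(h0,2))
    print("F along",(f[:2]@t).round(2),"left",(f[:2]@n).round(2),"z",f[2].round(2),"M",mo.round(2),"grip",round(s["grip_width"],3))
    if len(sys.argv)>1:
        step=float(sys.argv[1])/1000;N=int(sys.argv[2]);px,ph=p[:2],h
        # first row deltas relative to measured
        for i in range(1,N+1):
            qq,hh=pose(s0+step*i);print("[%.4f,%.4f,0,%.1f]"%(*(qq-px),hh-ph));px,ph=qq,hh
E
python3 plan.py 5 9; python3 -c "
from plan import *
print(np.linalg.norm(pose(.2252)[0]-[BX,BY]),pose(.2252))"
```

```text
t 7.55 pos [ 0.5055 -0.0461  0.1102] s -0.0355 lat(mm,left) 1.89 head 48.59 want 48.77
F along 0.76 left 0.67 z -2.09 M [-0.07  0.16 -0.  ] grip 0.452
[0.0047,0.0025,0,0.2]
[0.0033,0.0038,0,-0.0]
[0.0033,0.0038,0,0.0]
[0.0033,0.0038,0,0.0]
[0.0033,0.0038,0,-0.0]
[0.0033,0.0038,0,-0.0]
[0.0033,0.0038,0,-0.0]
[0.0033,0.0038,0,0.0]
[0.0033,0.0038,0,0.0]
0.11000124228029276 (array([0.58578866, 0.18230836]), np.float64(101.09312054151016))
```

```bash
python3 -m pendant '[[[0.0014,-0.0012,0,0,0.3],[0.0033,0.0038,0,0.1,0.3],[0.0033,0.0038,0,0,0.3],[0,0,0,0,0.3]]]' 20; python3 plan.py; python3 look.py 4 wrist; sed -i 's/^s=readout/&/' rel.py; python3 - <<'E'
import sys; sys.path.insert(0,".")
from h import *; import pickle
p=pickle.load(open("wrist4.pkl","rb"));save(p,"w4z",(200,160,305,290),6)
E
```

```text
time_s: 8.05
position: [0.5137, -0.0385, 0.1096]
tcp_rot: [-0.292, 0.644, -0.644, 0.292]
contact_force: [0.3, 0.5, -1.1]
grip_width: 0.45
t 8.05 pos [ 0.5137 -0.0385  0.1096] s -0.024 lat(mm,left) 0.68 head 48.78 want 48.77
F along 0.54 left 0.09 z -1.1 M [-0.06  0.13  0.  ] grip 0.45
[ 0.5137 -0.0385  0.1096] jaw -41.22 [ 0.28  0.46 -1.1 ] [-0.06  0.13  0.  ] 0.45038741757289574 8.05
```

View pics/w4z.png

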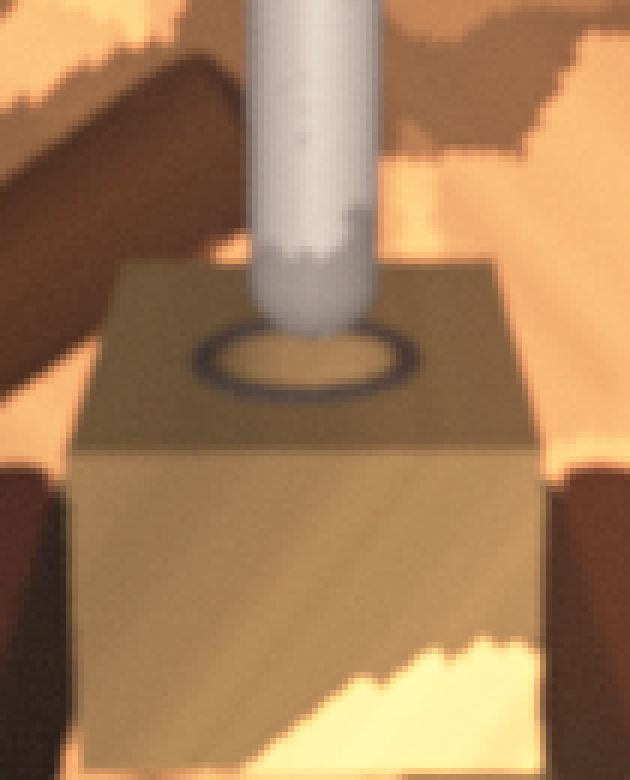

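The bar's nose now points into the ring. The ring is at (307,360) and the bar's centre is at column 315, so 0.7 mm of sideways error remains. I correct that and move in.

```bash
python3 -m pendant '[[[0.0005,-0.0005,0.0003,0,0.3],[0.0033,0.0038,0,0,0.3],[0.0033,0.0038,0,0,0.3],[0,0,0,0,0.3]]]' 20; python3 plan.py; python3 look.py 5 wrist;python3 - <<'E'
import sys; sys.path.insert(0,".")
from h import *; import pickle
p=pickle.load(open("wrist5.pkl","rb"));save(p,"w5z",(200,160,305,290),6)
E
```

```text
time_s: 8.6
position: [0.5209, -0.0312, 0.11]
tcp_rot: [-0.292, 0.644, -0.644, 0.292]
contact_force: [0.2, 0.2, -1.1]
grip_width: 0.452
t 8.6 pos [ 0.5209 -0.0312  0.11  ] s -0.014 lat(mm,left) 0.08 head 48.8 want 48.77
F along 0.31 left -0.0 z -1.14 M [-0.07  0.1   0.  ] grip 0.452
[ 0.5209 -0.0312  0.11  ] jaw -41.2 [ 0.2   0.23 -1.14] [-0.07  0.1   0.  ] 0.4518170732518875 8.6
```

View pics/w5z.png

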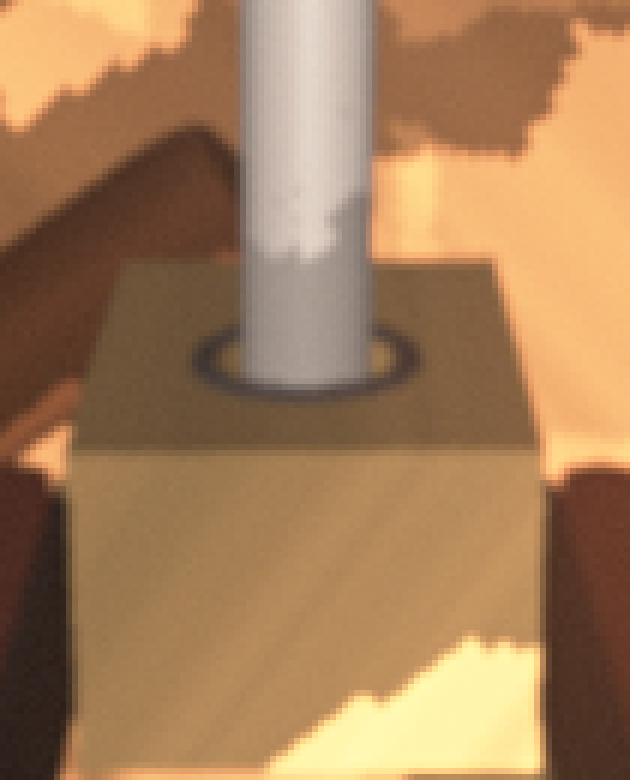

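The bar is inside the ring and centred (307 against 307), with no contact force. Next I slide along the straight leg.

```bash
python3 -m pendant '[[[0.0033,0.0038,0,0,0.3],[0.0033,0.0038,0,0,0.3],[0.0033,0.0038,0,0,0.3],[0.0033,0.0038,0,0,0.3],[0.0033,0.0038,0,0,0.3],[0.0033,0.0038,0,0,0.3]]]' 20; python3 plan.py 5 10
```

```text
time_s: 9.4
position: [0.5407, -0.0086, 0.11]
tcp_rot: [-0.292, 0.644, -0.644, 0.292]
contact_force: [0.5, -0.4, -1.0]
grip_width: 0.452
t 9.4 pos [ 0.5407 -0.0086  0.11  ] s 0.016 lat(mm,left) 0.15 head 48.77 want 48.77
F along 0.01 left -0.67 z -0.99 M [-0.04  0.08  0.06] grip 0.452
[0.0034,0.0037,0,0.0]
[0.0033,0.0038,0,0.0]
[0.0033,0.0038,0,-0.0]
[0.0033,0.0038,0,-0.0]
[0.0033,0.0038,0,0.0]
[0.0033,0.0038,0,0.1]
[0.0033,0.0038,0,0.5]
[0.0032,0.0038,0,1.1]
[0.0031,0.0039,0,1.7]
[0.0030,0.0040,0,2.3]
```

```bash
python3 -m pendant '[[[0.0033,0.0038,0,0,0.3],[0.0033,0.0038,0,0,0.3],[0.0033,0.0038,0,0,0.3],[0.0033,0.0038,0,0,0.3]]]' 20; python3 plan.py 5 10;python3 look.py 6 wrist;python3 - <<'E'
import sys; sys.path.insert(0,".")
from h import *; import pickle
p=pickle.load(open("wrist6.pkl","rb"));save(p,"w6z",(180,20,310,290),2.2)
E
```

```text
time_s: 9.9
position: [0.5539, 0.0066, 0.11]
tcp_rot: [-0.292, 0.644, -0.644, 0.292]
contact_force: [-1.1, 0.6, -1.3]
grip_width: 0.453
t 9.9 pos [0.5539 0.0066 0.11  ] s 0.036 lat(mm,left) 0.24 head 48.76 want 48.77
F along -0.28 left 1.22 z -1.35 M [-0.11  0.12 -0.05] grip 0.453
[0.0034,0.0035,0,0.0]
[0.0033,0.0038,0,0.1]
[0.0033,0.0038,0,0.5]
[0.0032,0.0038,0,1.1]
[0.0031,0.0039,0,1.7]
[0.0030,0.0040,0,2.3]
[0.0028,0.0041,0,2.6]
[0.0026,0.0042,0,2.6]
[0.0025,0.0043,0,2.6]
[0.0023,0.0044,0,2.6]
[0.5539 0.0066 0.11  ] jaw -41.24 [-1.1   0.59 -1.35] [-0.11  0.12 -0.05] 0.45328578527484775 9.9
```

View pics/wrist6.png

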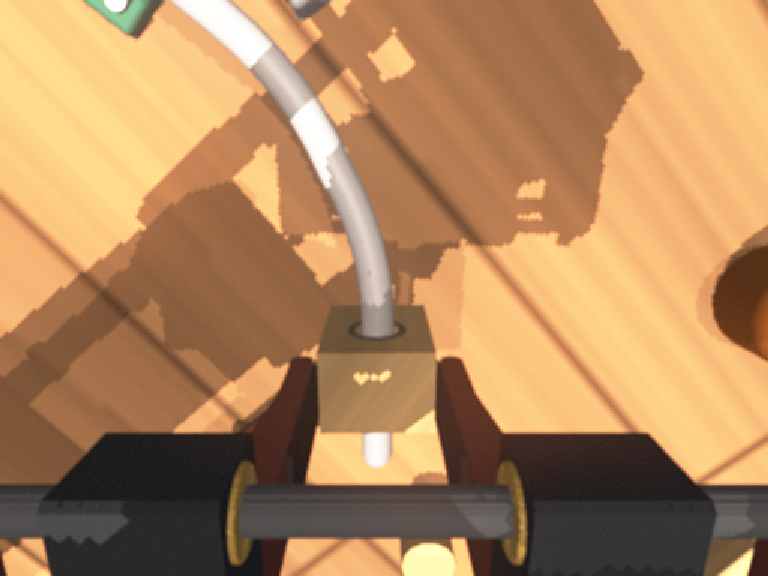

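The block is threaded on the leg: the nose sticks out behind it at (377,465) and the bar enters centred at (377,310). I refit the bar ahead from this close view, with the bias removed.

```bash
cat > refit.py <<'E'
from rod import *
from scipy.spatial.transform import Rotation as R
def go(name,x0,fix=None,bias=.00195,ymax=.185,show=True):
    p=pickle.load(open(name+".pkl","rb"))
    s=readout.read_state();M=R.from_quat(s["tcp_rot"]).as_matrix();j=M[:2,2]
    w=world(p);w[...,:2]+=bias*j
    q=w[...,:2]-s["position"][:2];b=np.array([-j[1],j[0]])
    m=(w[...,2]>.110)&(w[...,2]<.119)&(q@b>.019)&(np.linalg.norm(q,axis=-1)<.2)&(w[...,1]<ymax)&(w[...,0]>.5)&(w[...,0]<.64)
    P=w[m][:,:2]
    def res(v):
        if fix is not None: v=np.r_[fix,v]
        fr,far=curve(v[3]);d,i=cKDTree(place(np.r_[fr,far],*v[:3])).query(P);return d
    f=least_squares(res,x0 if fix is None else [x0[3]],loss="soft_l1",f_scale=.004,diff_step=1e-3)
    print(name,len(P),f.x.round(4),np.sqrt(np.mean(f.fun**2)).round(4))
    return f.x
if __name__=="__main__":
    x0=[.5923,.0725,-.196,-.134]
    go(sys.argv[1],x0);go(sys.argv[1],x0,fix=x0[:3])
E
python3 refit.py wrist6
```

```text
wrist6 5981 [ 0.593   0.0719 -0.2048 -0.099 ] 0.0033
wrist6 5981 [-0.1232] 0.0034
```

```bash
python3 -m pendant '[[[0.0034,0.0036,0,0,0.3],[0.0033,0.0038,0,0.1,0.3],[0.0033,0.0038,0,0.5,0.3],[0.0032,0.0038,0,1.1,0.3],[0.0031,0.0039,0,1.7,0.3],[0.0030,0.0040,0,2.3,0.3]]]' 20; python3 plan.py 5 10
```

```text
time_s: 10.7
position: [0.5732, 0.0296, 0.11]
tcp_rot: [-0.324, 0.628, -0.628, 0.324]
contact_force: [0.2, 0.3, -1.3]
grip_width: 0.45
t 10.7 pos [0.5732 0.0296 0.11  ] s 0.066 lat(mm,left) 0.02 head 54.61 want 54.54
F along 0.37 left 0.07 z -1.33 M [-0.07  0.11 -0.04] grip 0.45
[0.0028,0.0040,0,2.5]
[0.0026,0.0042,0,2.6]
[0.0025,0.0043,0,2.6]
[0.0023,0.0044,0,2.6]
[0.0021,0.0045,0,2.6]
[0.0018,0.0046,0,2.6]
[0.0017,0.0047,0,2.3]
[0.0015,0.0048,0,1.4]
[0.0014,0.0048,0,0.9]
[0.0013,0.0048,0,0.8]
```

```bash
python3 -m pendant '[[[0.0028,0.0040,0,2.5,0.3],[0.0026,0.0042,0,2.6,0.3],[0.0025,0.0043,0,2.6,0.3],[0.0023,0.0044,0,2.6,0.3],[0.0021,0.0045,0,2.6,0.3]]]' 20; python3 plan.py 5 10;python3 look.py 7 wrist;python3 refit.py wrist7
```

```text
time_s: 11.32
position: [0.5854, 0.051, 0.11]
tcp_rot: [-0.393, 0.588, -0.588, 0.393]
contact_force: [-0.1, 0.7, -1.0]
grip_width: 0.452
t 11.32 pos [0.5854 0.051  0.11  ] s 0.091 lat(mm,left) -0.12 head 67.54 want 67.52
F along 0.66 left 0.34 z -0.99 M [-0.06  0.13 -0.04] grip 0.452
[0.0018,0.0047,0,2.6]
[0.0017,0.0047,0,2.3]
[0.0015,0.0048,0,1.4]
[0.0014,0.0048,0,0.9]
[0.0013,0.0048,0,0.8]
[0.0012,0.0049,0,1.0]
[0.0011,0.0049,0,1.7]
[0.0010,0.0049,0,2.5]
[0.0007,0.0049,0,2.6]
[0.0005,0.0050,0,2.6]
[0.5854 0.051  0.11  ] jaw -22.46 [-0.07  0.74 -0.99] [-0.06  0.13 -0.04] 0.4522807800151766 11.325
wrist7 5689 [ 0.5929  0.0738  0.2801 -0.6093] 0.0033
wrist7 5689 [-0.1441] 0.0033
```

View pics/wrist7.png

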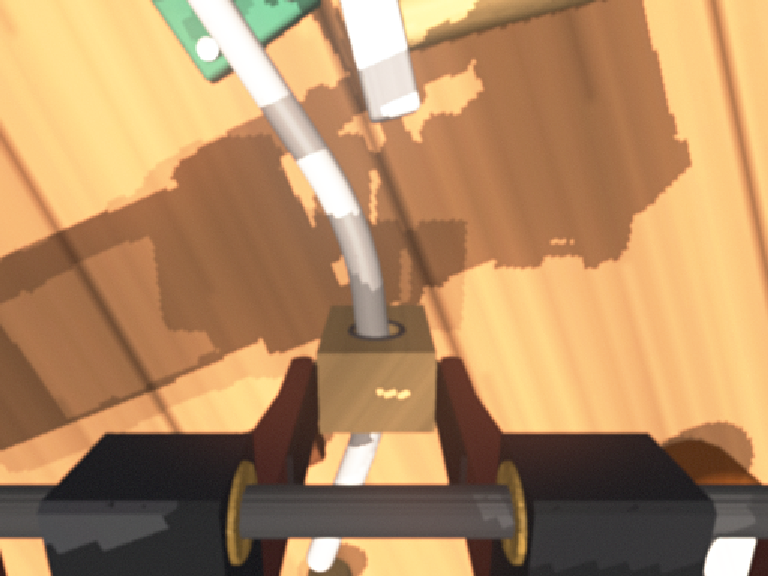

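The bar enters the bore slightly to the left (column 371, ring at 377), as expected on the curve. The force is still near zero, so I carry on through the kink.

```bash
python3 -m pendant '[[[0.0018,0.0047,0,2.6,0.3],[0.0017,0.0047,0,2.3,0.3],[0.0015,0.0048,0,1.4,0.3],[0.0014,0.0048,0,0.9,0.3]]]' 20; python3 plan.py; python3 -m pendant '[[[0.0013,0.0048,0,0.8,0.3],[0.0012,0.0049,0,1.0,0.3],[0.0011,0.0049,0,1.7,0.3],[0.0010,0.0049,0,2.5,0.3]]]' 20; python3 plan.py 5 10;python3 look.py 8 wrist;python3 refit.py wrist8
```

```text
time_s: 11.88
position: [0.5917, 0.07, 0.11]
tcp_rot: [0.429, -0.562, 0.562, -0.429]
contact_force: [1.2, 0.5, -1.0]
grip_width: 0.447
t 11.88 pos [0.5917 0.07   0.11  ] s 0.111 lat(mm,left) 0.04 head 74.63 want 74.7
F along 0.86 left -1.05 z -1.0 M [-0.03  0.   -0.02] grip 0.447
time_s: 12.38
position: [0.5963, 0.0895, 0.11]
tcp_rot: [-0.458, 0.539, -0.539, 0.458]
contact_force: [0.2, -0.3, -0.6]
grip_width: 0.451
t 12.38 pos [0.5963 0.0895 0.11  ] s 0.131 lat(mm,left) -0.02 head 80.72 want 80.68
F along -0.25 left -0.28 z -0.55 M [-0.09  0.05  0.02] grip 0.451
[0.0007,0.0048,0,2.6]
[0.0005,0.0050,0,2.6]
[0.0003,0.0050,0,2.6]
[0.0001,0.0050,0,2.6]
[-0.0002,0.0050,0,2.6]
[-0.0004,0.0050,0,2.5]
[-0.0006,0.0050,0,2.1]
[-0.0007,0.0049,0,1.5]
[-0.0008,0.0049,0,0.9]
[-0.0009,0.0049,0,0.4]
[0.5963 0.0895 0.11  ] jaw -9.28 [ 0.23 -0.29 -0.55] [-0.09  0.05  0.02] 0.45086195305547183 12.375
wrist8 3439 [ 0.5928  0.0727  0.1602 -0.4965] 0.0033
wrist8 3439 [-0.1468] 0.0033
```

View pics/wrist8.png

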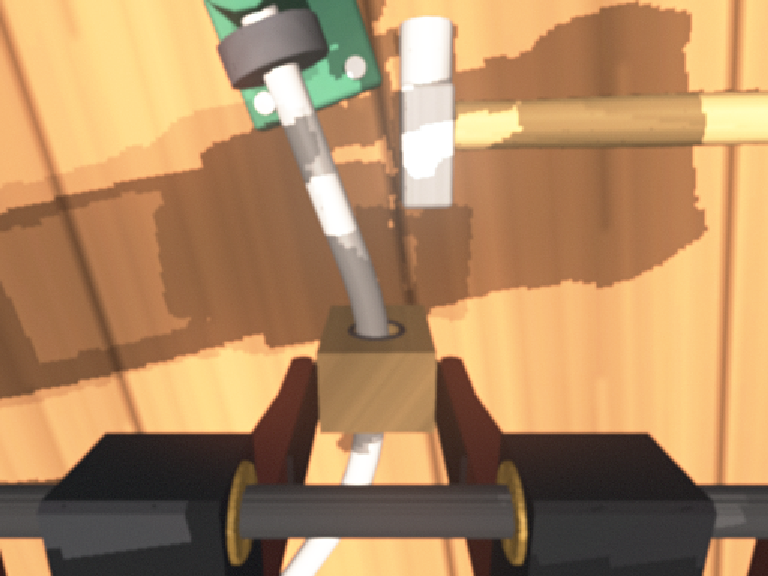

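```bash
echo "K=-.142" > model.txt; python3 -m pendant '[[[0.0008,0.0048,0,2.4,0.3],[0.0006,0.0050,0,2.6,0.3],[0.0003,0.0050,0,2.6,0.3],[0.0001,0.0050,0,2.6,0.3],[-0.0001,0.0050,0,2.6,0.3]]]' 20; python3 plan.py 5 10;python3 look.py 9 wrist;python3 refit.py wrist9
```

```text
time_s: 13.05
position: [0.5979, 0.1143, 0.11]
tcp_rot: [0.515, -0.484, 0.484, -0.515]
contact_force: [-0.4, 0.6, -1.3]
grip_width: 0.45
t 13.05 pos [0.5979 0.1143 0.11  ] s 0.156 lat(mm,left) 0.11 head 93.54 want 93.24
F along 0.62 left 0.38 z -1.29 M [-0.06  0.07  0.02] grip 0.45
[-0.0002,0.0048,0,2.2]
[-0.0005,0.0050,0,2.1]
[-0.0007,0.0049,0,1.5]
[-0.0008,0.0049,0,0.9]
[-0.0009,0.0049,0,0.4]
[-0.0009,0.0049,0,0.0]
[-0.0009,0.0049,0,-0.0]
[-0.0009,0.0049,0,0.0]
[-0.0009,0.0049,0,0.0]
[-0.0009,0.0049,0,-0.0]
[0.5979 0.1143 0.11  ] jaw 3.54 [-0.42  0.6  -1.29] [-0.06  0.07  0.02] 0.449935190905958 13.05
wrist9 2185 [ 0.5927  0.0728  0.2538 -0.5888] 0.0033
wrist9 2185 [-0.1441] 0.0033
```

View pics/wrist9.png

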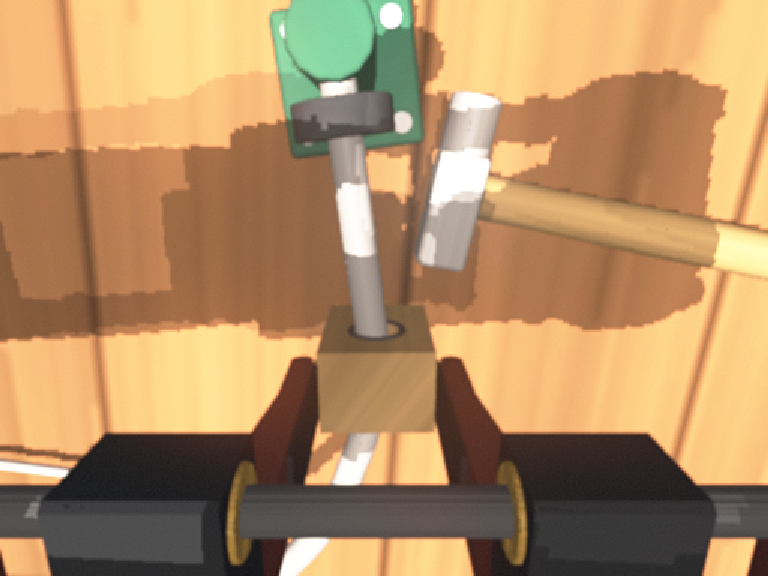

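```bash
python3 -m pendant '[[[-0.0002,0.0048,0,2.2,0.3],[-0.0005,0.0050,0,2.1,0.3],[-0.0007,0.0049,0,1.5,0.3],[-0.0008,0.0049,0,0.9,0.3],[-0.0009,0.0049,0,0.4,0.3]]]' 20; python3 plan.py ; python3 -m pendant '[[[-0.0009,0.0049,0,0,0.3],[-0.0009,0.0049,0,0,0.3],[-0.0009,0.0049,0,0,0.3],[-0.0009,0.0049,0,0,0.3]]]' 20; python3 plan.py 5 5;python3 look.py 10 wrist;python3 refit.py wrist10
```

```text
time_s: 13.72
position: [0.5948, 0.1388, 0.1101]
tcp_rot: [-0.544, 0.452, -0.452, 0.544]
contact_force: [0.4, 0.3, -0.8]
grip_width: 0.451
t 13.72 pos [0.5948 0.1388 0.1101] s 0.181 lat(mm,left) 0.06 head 100.49 want 100.59
F along 0.24 left -0.5 z -0.83 M [-0.07  0.02  0.  ] grip 0.451
time_s: 14.22
position: [0.5912, 0.1584, 0.11]
tcp_rot: [-0.543, 0.452, -0.452, 0.544]
contact_force: [-0.4, 1.0, -1.2]
grip_width: 0.45
t 14.22 pos [0.5912 0.1584 0.11  ] s 0.201 lat(mm,left) -0.03 head 100.46 want 100.63
F along 1.06 left 0.24 z -1.16 M [-0.1   0.01 -0.03] grip 0.45
[-0.0010,0.0051,0,0.2]
[-0.0009,0.0049,0,0.0]
[-0.0009,0.0049,0,0.0]
[-0.0009,0.0049,0,-0.0]
[-0.0009,0.0049,0,0.0]
[0.5912 0.1584 0.11  ] jaw 10.46 [-0.43  0.99 -1.16] [-0.1   0.01 -0.03] 0.4497516155494747 14.225
wrist10 288 [ 0.5931  0.0725 -0.0139 -0.3135] 0.0034
wrist10 288 [-0.1386] 0.0034
```

View pics/wrist10.png

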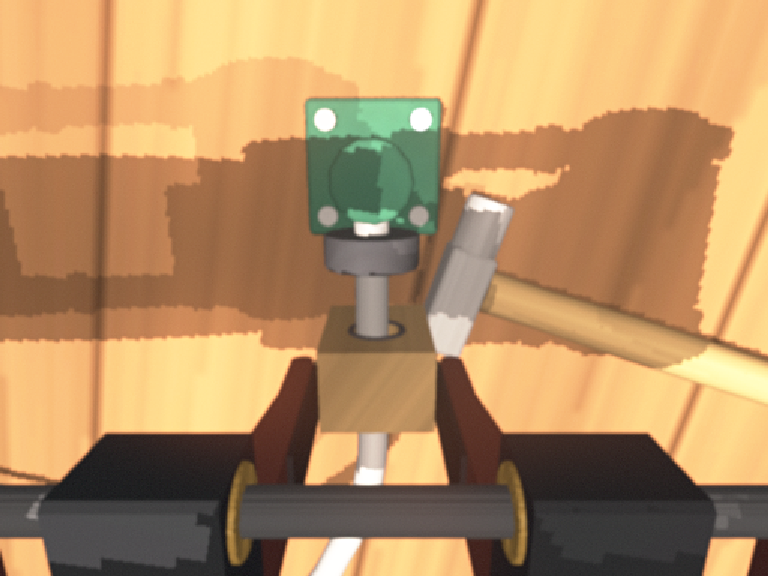

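The heading is right, but the bar runs 1.7 mm left of the bore's centre (column 372, ring at 377). I shift the block left and approach the collar.

```bash
python3 -m pendant '[[[-0.0015,-0.0003,0,0,0.3],[-0.0009,0.0049,0,0,0.3],[-0.0009,0.0049,0,0,0.3],[-0.0009,0.0049,0,0,0.3],[0,0,0,0,0.3]]]' 20; python3 plan.py ;python3 look.py 11 wrist
```

```text
time_s: 14.9
position: [0.587, 0.1729, 0.11]
tcp_rot: [-0.544, 0.452, -0.452, 0.544]
contact_force: [-0.4, 0.8, -0.6]
grip_width: 0.449
t 14.9 pos [0.587  0.1729 0.11  ] s 0.216 lat(mm,left) 1.46 head 100.49 want 100.63
F along 0.84 left 0.25 z -0.64 M [-0.07  0.07 -0.  ] grip 0.449
[0.587  0.1729 0.11  ] jaw 10.49 [-0.4   0.78 -0.64] [-0.07  0.07 -0.  ] 0.44913286287468723 14.9
```

View pics/wrist11.png

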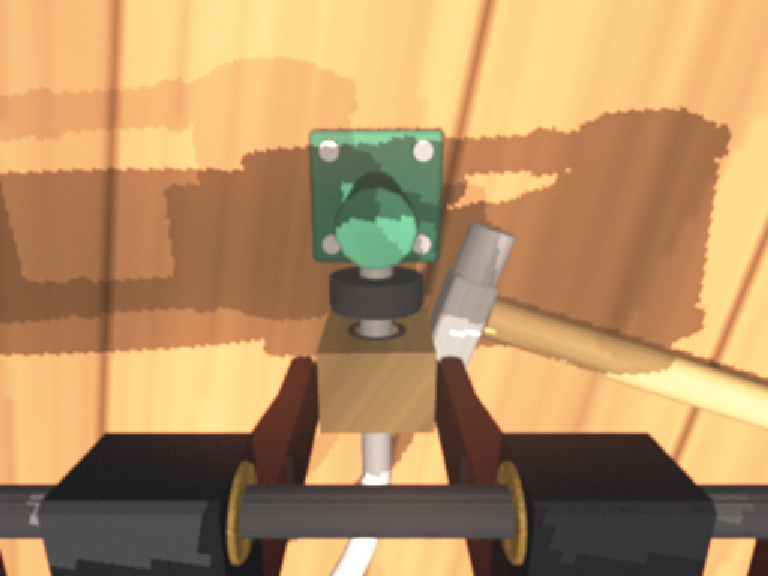

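It is centred now. I creep to the collar.

```bash
python3 -m pendant '[[[-0.0005,0.0029,0,0,0.3],[-0.0005,0.0029,0,0,0.3],[0,0,0,0,0.3]]]' 20; python3 plan.py ;python3 -m pendant '[[[-0.0004,0.002,0,0,0.3],[0,0,0,0,0.3]]]' 20; python3 plan.py;python3 -m pendant '[[[-0.0002,0.001,0,0,0.3],[0,0,0,0,0.3]]]' 20; python3 plan.py;python3 -m pendant '[[[-0.0002,0.001,0,0,0.3],[0,0,0,0,0.3]]]' 20; python3 plan.py
```

```text
time_s: 15.32
position: [0.586, 0.1785, 0.11]
tcp_rot: [-0.544, 0.452, -0.452, 0.544]
contact_force: [-0.5, 0.3, -1.3]
grip_width: 0.45
t 15.32 pos [0.586  0.1785 0.11  ] s 0.2215 lat(mm,left) 1.37 head 100.48 want 100.63
F along 0.37 left 0.45 z -1.32 M [-0.08  0.06 -0.01] grip 0.45
time_s: 15.58
position: [0.5856, 0.1804, 0.1101]
tcp_rot: [-0.544, 0.452, -0.452, 0.544]
contact_force: [0.7, 1.3, -0.6]
grip_width: 0.45
t 15.57 pos [0.5856 0.1804 0.1101] s 0.2235 lat(mm,left) 1.38 head 100.47 want 100.63
F along 1.16 left -0.95 z -0.64 M [-0.06  0.07 -0.01] grip 0.45
time_s: 15.82
position: [0.5854, 0.1813, 0.11]
tcp_rot: [-0.544, 0.452, -0.452, 0.544]
contact_force: [0.6, -0.5, -1.7]
grip_width: 0.451
t 15.82 pos [0.5854 0.1813 0.11  ] s 0.2245 lat(mm,left) 1.4 head 100.47 want 100.63
F along -0.59 left -0.54 z -1.67 M [-0.04 -0.01  0.01] grip 0.451
time_s: 16.08
position: [0.5853, 0.1822, 0.11]
tcp_rot: [0.544, -0.452, 0.452, -0.543]
contact_force: [0.4, 0.1, -0.6]
grip_width: 0.455
t 16.07 pos [0.5853 0.1822 0.11  ] s 0.2255 lat(mm,left) 1.4 head 100.46 want 100.63
F along 0.01 left -0.38 z -0.57 M [-0.15  0.02  0.05] grip 0.455
```

```bash
python3 -m pendant '[[[-0.0002,0.001,0,0,0.3],[0,0,0,0,0.3]]]' 20; python3 plan.py;python3 -m pendant '[[[-0.0002,0.001,0,0,0.3],[0,0,0,0,0.3]]]' 20; python3 plan.py|tail -1;python3 -m pendant '[[[-0.0002,0.001,0,0,0.3],[0,0,0,0,0.3]]]' 20; python3 plan.py|tail -1; python3 look.py 12 wrist;python3 - <<'E'
import sys; sys.path.insert(0,".")
from h import *; import pickle
p=pickle.load(open("wrist12.pkl","rb"));save(p,"w12z",(190,120,310,300),4)
E
```

```text
time_s: 16.32
position: [0.5851, 0.1831, 0.1101]
tcp_rot: [0.544, -0.452, 0.452, -0.543]
contact_force: [0.3, -1.7, -0.4]
grip_width: 0.448
t 16.32 pos [0.5851 0.1831 0.1101] s 0.226 lat(mm,left) 1.41 head 100.45 want 100.63
F along -1.68 left 0.05 z -0.35 M [-0.36 -0.01 -0.09] grip 0.448
time_s: 16.58
position: [0.585, 0.1839, 0.1101]
tcp_rot: [0.544, -0.452, 0.453, -0.543]
contact_force: [0.9, -1.9, -1.0]
grip_width: 0.452
F along -2.07 left -0.49 z -1.02 M [-0.55 -0.08 -0.01] grip 0.452
time_s: 16.82
position: [0.5848, 0.1849, 0.1101]
tcp_rot: [0.544, -0.452, 0.453, -0.543]
contact_force: [0.8, -4.5, -0.5]
grip_width: 0.449
F along -4.61 left 0.02 z -0.54 M [-0.88 -0.07 -0.06] grip 0.449
[0.5848 0.1849 0.1101] jaw 10.44 [ 0.83 -4.54 -0.54] [-0.88 -0.07 -0.06] 0.4489668249147053 16.825
```

View pics/w12z.png

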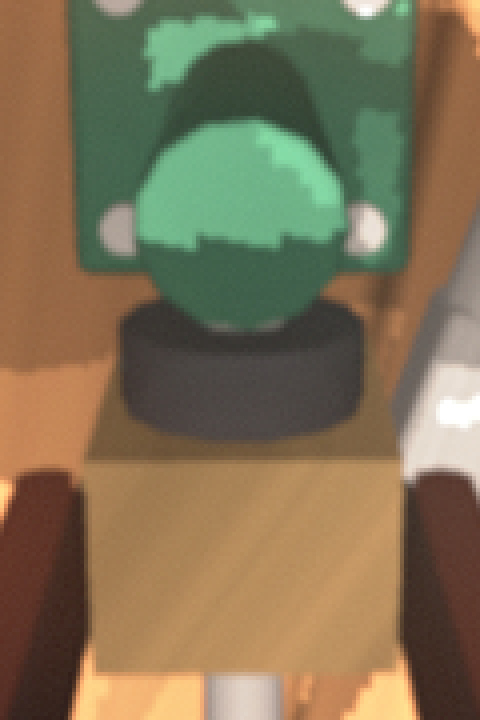

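It is seated: the block's face is flat against the collar, with about 2.5 mm of spring compression and 4.6 N. I back off to almost no spring load so it can't be kicked back, then lower it onto the bar before releasing.

```bash
python3 -m pendant '[[[0.0003,-0.0015,0,0,0.3],[0.0002,-0.001,0,0,0.3],[0,0,-0.001,0,0.3],[0,0,-0.001,0,0.3],[0,0,0,0,0.3]]]' 20; python3 plan.py;python3 -m pendant '[[[0,0,-0.0005,0,0.3],[0,0,0,0,0.3]]]' 20; python3 plan.py|tail -1;python3 look.py 13 wrist
```

```text
time_s: 17.5
position: [0.5851, 0.1829, 0.1078]
tcp_rot: [-0.544, 0.452, -0.452, 0.544]
contact_force: [0.7, -0.5, -1.3]
grip_width: 0.452
t 17.5 pos [0.5851 0.1829 0.1078] s 0.226 lat(mm,left) 1.42 head 100.47 want 100.63
F along -0.59 left -0.58 z -1.29 M [-0.28 -0.11 -0.06] grip 0.452
time_s: 17.75
position: [0.5851, 0.1828, 0.1075]
tcp_rot: [0.544, -0.452, 0.452, -0.544]
contact_force: [1.0, -0.2, -0.3]
grip_width: 0.447
F along -0.34 left -0.94 z -0.31 M [-0.27 -0.05  0.04] grip 0.447
[0.5851 0.1828 0.1075] jaw 10.47 [ 0.98 -0.17 -0.31] [-0.27 -0.05  0.04] 0.4473290538291988 17.75
```

View pics/wrist13.png

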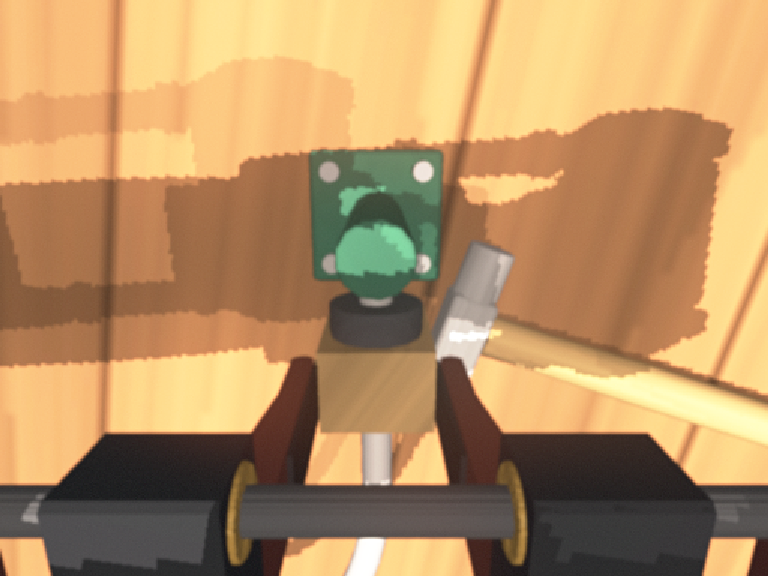

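```bash
python3 -m pendant '[[[0.0001,-0.0005,0,0,0.3],[0,0,0,0,0.3],[0,0,-0.0004,0,0.3],[0,0,0,0,0.3]]]' 20; python3 plan.py;python3 -m pendant '[[[0,0,-0.0003,0,0.3],[0,0,0,0,0.3]]]' 20; python3 plan.py
```

```text
time_s: 18.3
position: [0.5852, 0.1824, 0.1072]
tcp_rot: [-0.543, 0.452, -0.452, 0.544]
contact_force: [-0.1, -0.6, -0.2]
grip_width: 0.453
t 18.3 pos [0.5852 0.1824 0.1072] s 0.2255 lat(mm,left) 1.44 head 100.47 want 100.63
F along -0.61 left 0.21 z -0.24 M [-0.13  0.07  0.02] grip 0.453
time_s: 18.55
position: [0.5852, 0.1823, 0.1072]
tcp_rot: [-0.543, 0.452, -0.452, 0.544]
contact_force: [-1.0, 0.2, 1.5]
grip_width: 0.453
t 18.55 pos [0.5852 0.1823 0.1072] s 0.2255 lat(mm,left) 1.41 head 100.47 want 100.63
F along 0.35 left 0.98 z 1.49 M [-0.11  0.23  0.  ] grip 0.453
```

```bash
python3 -m pendant '[[[0,0,0,0,0.46],[0,0,0,0,0.48],[0,0,0,0,0.51],[0,0,0,0,0.55],[0,0,0,0,0.65],[0,0,0,0,0.75],[0,0,0,0,0.75]]]' 3; python3 look.py 14 wrist
```

```text
time_s: 19.42
position: [0.5853, 0.1822, 0.1068]
tcp_rot: [-0.543, 0.452, -0.452, 0.543]
contact_force: [-0.4, 0.0, 0.7]
grip_width: 0.748
[0.5853 0.1822 0.1068] jaw 10.46 [-0.38  0.    0.69] [-0.09  0.05  0.06] 0.7479320372359604 19.425
```

View pics/wrist14.png

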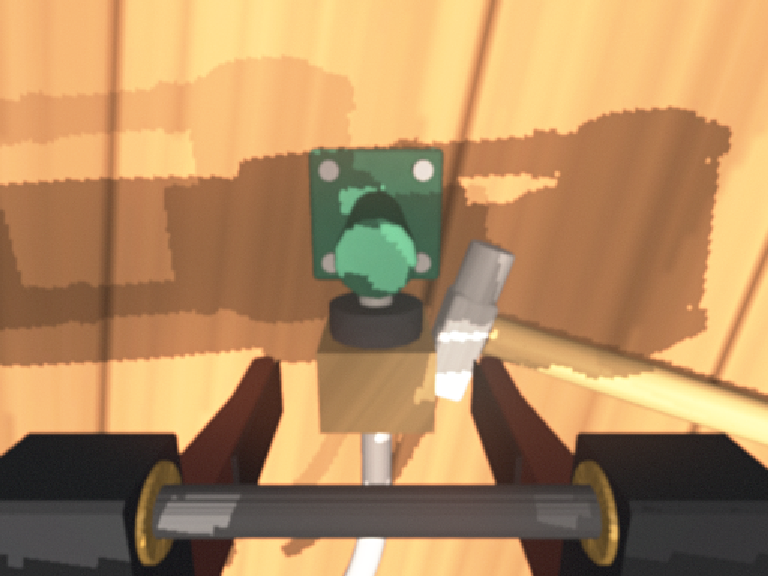

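The jaws are open, and the block stays upright against the collar. I lift straight up and check.

```bash
python3 -m pendant '[[[0,0,0.01,0,0.75],[0,0,0.03,0,0.75],[0,0,0.05,0,0.75],[0,0,0.05,0,0.75],[0,0,0.02,0,0.75],[0,-0.03,0,0,0.75],[0,-0.06,0,0,0.75],[0,-0.06,0,0,0.75],[0,0,0,0,0.75],[0,0,0,0,0.75]]]'; python3 look.py 15 wrist scene top
python3 - <<'E'
from h import *; import pickle
BX,BY=.5930,.0722
for n in ["wrist15","top15","scene15"]:
    p=pickle.load(open(n+".pkl","rb"));w=world(p);Z=w[...,2]
    m=(Z>.124)&(Z<.136)&(abs(w[...,0]-.585)<.03)&(abs(w[...,1]-.18)<.032)
    B=w[m]
    if len(B): print(n,len(B),np.median(Z[m]),cv2.minAreaRect(B[:,:2].astype(np.float32)*1000),np.hypot(*(B[:,:2].mean(0)-[BX,BY])))
p=pickle.load(open("scene15.pkl","rb"));save(p,"s15z",(150,120,350,310),4)
p=pickle.load(open("wrist15.pkl","rb"));save(p,"w15z",(150,60,350,210),4)
E
```

```text
time_s: 20.72
position: [0.5853, 0.0325, 0.2675]
tcp_rot: [-0.543, 0.452, -0.453, 0.544]
contact_force: [-0.9, 0.7, -0.3]
grip_width: 0.753
[0.5853 0.0325 0.2675] jaw 10.44 [-0.94  0.73 -0.25] [ 0.02  0.01 -0.03] 0.7527262166791483 20.725
wrist15 1651 0.1287261010123055 ((585.2603759765625, 180.62306213378906), (40.02255630493164, 25.33760643005371), 10.183408737182617) 0.10876970805470679
top15 211 0.12865360554334915 ((584.0196533203125, 187.85450744628906), (40.78717041015625, 41.57639694213867), 10.46231460571289) 0.1132776530843696
scene15 199 0.12907852447407217 ((585.0827026367188, 188.36846923828125), (41.895545959472656, 48.926795959472656), 11.199440956115723) 0.11001090689275951
```

View pics/s15z.png

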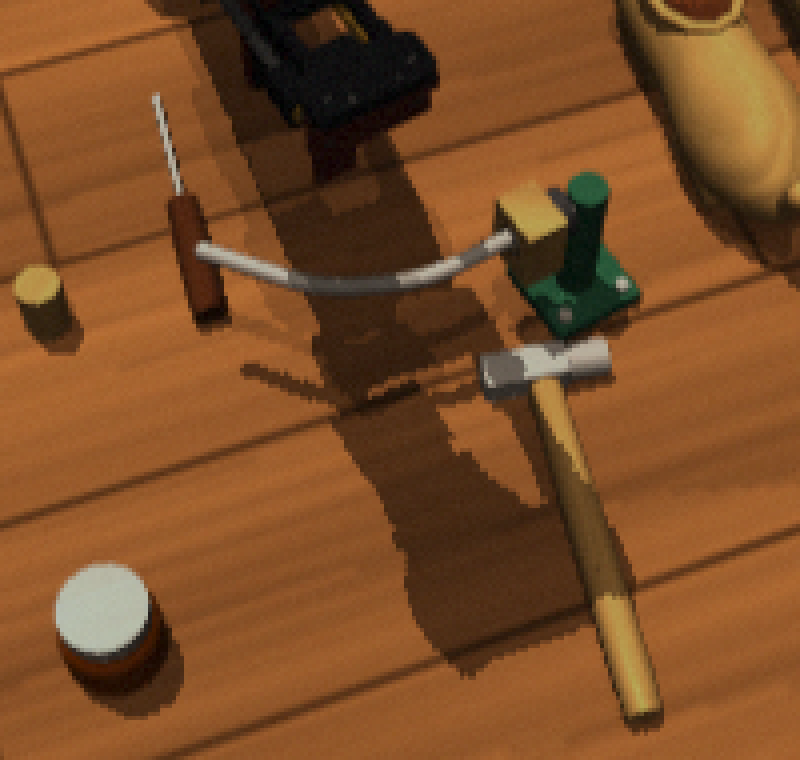

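View pics/wrist15.png

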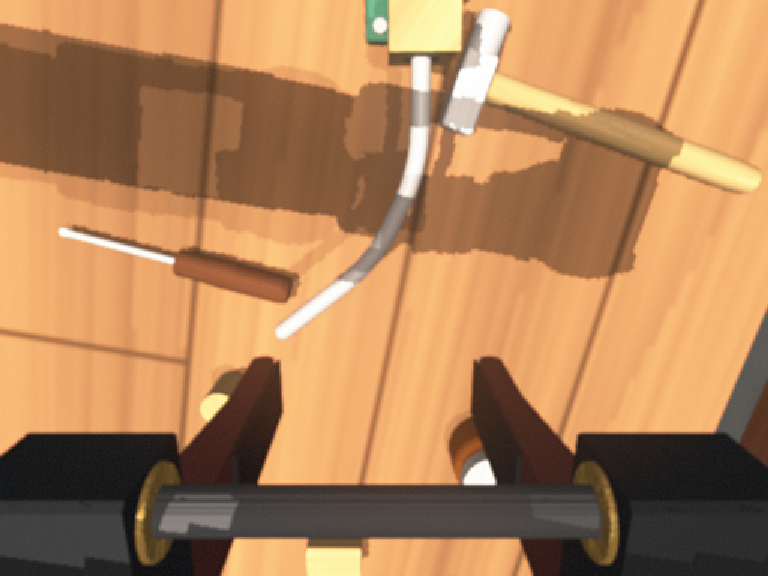

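```bash
python3 - <<'E'
from h import *; import pickle
a=pickle.load(open("top15.pkl","rb"));save(a,"t15z",(180,160,260,225),8)
p=imaging.read_camera("scene");d=np.abs(p["image"].astype(int)-pickle.load(open("scene15.pkl","rb"))["image"]).max();print(d)
E
```

```text
81
```

View pics/t15z.png

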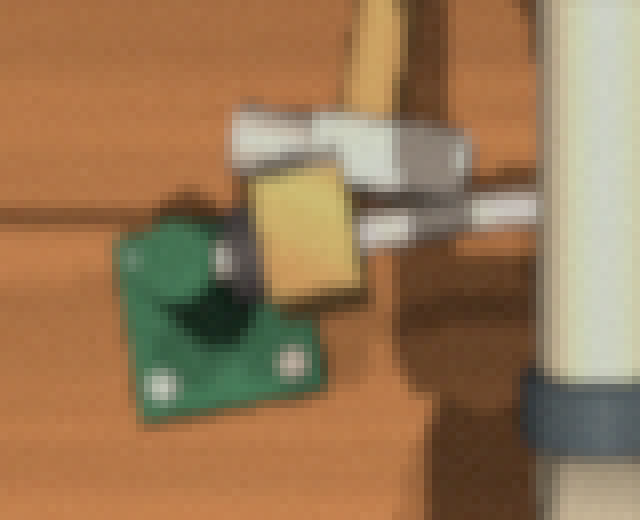

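The top view shows the block flush against the dark collar with no gap, upright and free of the gripper. I'm handing in.

```bash
python3 -c "
from plant import order
print(order.close_job())"
```

```text
the job is handed in; nothing more can be done
None
```

The guide block is threaded over the bar and home against the stop collar. It hangs upright, the gripper is clear of it, and I handed the job in at about 21 s.

- **Far half:** the camera fits put its turn at about −0.14 rad (−8°). Four of the five fixed-bend fits gave −0.139 to −0.147, and an earlier look from further back gave −0.123. I turned the block with the bar all the way round.
- **Load on the bar:** readings along the slide stayed around 1 N. The highest was 4.6 N, when I pressed the block about 2.5 mm into the collar's spring. I then backed off to almost no spring load and eased the block onto the bar before opening the jaws.
- **Last checks:** the wrist view just after release and the final top view show no gap at the collar. The block is turned 10.2–11.2°, in line with the far leg. Its top is at 129 mm, as expected for a block hanging on the bar. The other things look where they were, though I did not measure their positions again.
- **Distance from rod_bend:** the final pictures gave only rough values for the 111 mm, between 109 and 113 mm. These regions were cut short or partly merged with the collar and post. I relied on the felt contact, which came at about 111 mm.
- **What disagreed:**
  - The wrist camera read about 2 mm off sideways. I found this by comparing the bar and the bore in the same picture, and corrected it before threading.
  - Near the collar the bar still ran about 1.5 mm to the side of my model, so I recentred the block there.
  - My final check for movement between two scene pictures gave a large pixel difference, which I did not investigate.

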